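# Arm the station siren under its guard

### The arm

A 6-joint arm with a two-finger parallel gripper is mounted at the origin on the work surface. World frame = base frame: x ahead of the robot, y to its left, z up, the work surface at z = 0. Lengths are in mm, angles in degrees, forces in N, time in s.
With the tool pointing down it reaches from about 350 to 850 mm from the base axis. Payload 8.1 kg.
Tool frame: the origin (TCP) lies midway between the tips of the shut fingers; the grasp point (between the pads) lies 19 mm behind it (r.grasp_offset is the distance from the TCP to the grasp point, in mm); z points along the fingers, x is the direction in which the jaws open and shut, and the axes are right-handed (so a half turn about z gives the same grasp; the last joint's range is limited). The gripper opens to 85 mm and grips with 20 to 120 N. Pads are 22 mm wide; open, the fingers measure 114 mm over their backs; the gripper's body (76 mm by 85 mm) begins 54 mm behind the grasp point. The pads swing forward as they close: fully open they stand 13 mm farther back than shut.
Start: joints at [-69.351, 7.471, 85.268, -0, 87.261, -4.893], TCP at [258.728, -541.355, 231.292] pointing down, gripper open.
Joint ranges: [-169.43, 169.43], [-51.17, 129.36], [1.28, 143.12], [-76.62, 256.62], [0, 156.53], [-152.29, 152.29]. Speed limits (degrees/s): [136.94, 136.94, 159.86, 180, 180, 180].

### API

Orientations are given as [roll, pitch, yaw] about the fixed x, y, z axes, in that order (R = Rz(yaw) Ry(pitch) Rx(roll)).
In Python, from bench import r, optics, hand_in gives the robot as it stands.
- The arm moves only by the shell command python3 -m pendant 'ROWS' [FORCE]. ROWS is JSON, a list of rows, each a list of 5 numbers: the opening, from 0 (shut) to 1 (fully open), then the shift along the tool's x, y, z in mm, then the turn about the tool's z in degrees. A call has 1 to 10 rows; each row shifts and turns the commanded pose from where the row before left it, along the tool's axes as they then stand; what a row does not reach is not made up. A row lasts 1/10 s, in which the tool goes at most 50 mm and 8.59 degrees, less where a joint would pass 70% of its speed; a pose out of reach is approached as far as the arm can. A call with a gripper value outside its range is refused whole. The fingers move at their own pace and stop on an object; FORCE is the grip in N (left out, the last holds). Time passes only in rows, so rows that do not move let the fingers close. It gives the time, the measured TCP pose, the force and the opening at its end, in the units of the state.
- r.sense(): the state, without advancing time (a new reading comes with each control period).
- optics.snapshot(name): name is "scene" or "top" or "wrist"; returns (picture, depth): 480x640x3 uint8, blue, green, red; 480x640 float32, mm along the optical axis (not along the pixel's ray), 0 where there is no reading.
- optics.camera_params(name): a dict with "camera_matrix" (3x3 intrinsics, pixels), "eye" and "orientation" of the camera in the world. Camera axes: x right, y down, z forward; pixel columns grow to the right and rows downward; lengths in mm; the calibration is good to about 2 mm. The wrist camera is an equidistant fisheye: a pixel r from the principal point sees the ray r / f radians off the axis. A picture is of the moment at which its call begins: read the wrist's pose just before it. camera_params takes no time and is no camera call; for the wrist camera it gives the pose at the moment of the call.
- hand_in(): hands the job in, once; it reports no verdict.
Trained networks look in the newest picture that a camera, given by its name, has taken for a name from the list of things; names that differ only in an ending like _2 or _b are one class to them, and where a whole thing is asked for, a point or a joint stands for the part that bears it (a point fixed in the world has none). Each returns a list of dicts, best first, with "score" (0 to 1); they miss things now and then, are a little off and sometimes report something else, mostly with a low value. They report only what shows in the picture. A call takes as long as a camera call. They do not tell look-alikes from the thing itself.
- optics.search_frame(camera, query): "at" ([x, y, z] in mm, in world coordinates, good to about 4 mm: the middle of the surface that is visible of it).
The state is a dict: "time": time; "joint_pos": joint angles; "qd": joint speeds; "joint_efforts": joint torques, N m; "tool_pos": TCP position; "tcp_rot": TCP orientation; "ft_force": force on the tool from outside, world axes, zero at the start; "wrist_torque": the same for the moment, N m; "finger_gap": finger opening in mm.
Only numpy, scipy, OpenCV 4.12 (cv2) and the standard library are available. Lean on these libraries where they do the work, as an engineer would, in place of code of your own. Each camera call takes 0.05 s, during which the arm holds its last target. There are 200 camera calls.

### The job

Arm the fire station's siren: with a fingertip lift the hinged metal guard of the siren box and swing it back until it stands open, push the toggle beneath it over to its far side, towards the hinge, until it stops, then tip the guard forward again so that it drops fully shut over the toggle. Leave the bare toggle on the lamp box as it is, and do not shift or pick up the things lying about.

Things in the scene. Friction and masses are not known exactly. Their poses are not given: they have to be found in the camera images.
- siren_box: blue steel switch box screwed to the table, 130 (x) x 120 (y) x 80 mm high, an aluminium hood (the guard) over its top. Origin: centre of its underside. Its x axis points from its front (near the robot, where the guard's lip is) to its far side, where the guard's hinge is; z up. Two hinge posts 8 mm thick stand at y = +/-50 mm beside the hinge, to 118 mm above the table
- guard_hinge (a point): centre of the guard's hinge line (along the box's y), 45 mm beyond the box's origin along its x, 110 mm above the table. Guard, shut: a hood 84 mm wide, its flat top 4 mm thick with the underside 24 mm above the hinge, from 5 mm behind to 105 mm in front of the hinge; two side cheeks 50 mm deep, 76 mm apart inside, 5 mm clear of the box's top; its front is open
- guard_lip (a point): moves with the guard: middle of the lip's front edge, on its underside. Shut, it lies 135 mm in front of the hinge, 24 mm above it (134 mm above the table) and 25 mm in front of the box's front face. The flat lip, 60 mm wide (y), 4 mm thick, carries the guard's top on from 105 to 135 mm in front of the hinge, with free space beneath for a fingertip
- guard (a joint): guard angle (rad): 0 shut; grows as its front goes up and back; 1.85 open at its stop, leaning back past upright. 0.1 to 0.16 kg, swings freely: falls shut by itself from below about 1.3 rad, falls open from above about 1.4. Open, its top stands upright beyond the hinge (lip's edge 122 mm above and 60 mm beyond the hinge) and can be pushed back towards the robot from behind
- toggle_tip (a point): centre of the 14 mm ball at the end of the siren box's toggle, a steel bat lever 8 mm thick. Its pivot lies 15 mm in front of the box's origin (60 mm in front of the hinge) on the box's top, 80 mm above the table; the ball's centre is 45 mm from the pivot
- toggle (a joint): angle of the siren toggle (rad): 0 leaning 0.45 rad towards the box's front (off); 0.45 upright; 0.9 leaning 0.45 rad to the far side, towards the hinge (on, armed), against its stop. It moves in the box's x-z plane, needs about 1 N at the ball and stays where it is left
- lamp_box: second blue switch box, the same size as the siren box and screwed down likewise, its toggle bare, with no guard or hinge posts: not to be operated. Origin: centre of its underside, axes as the siren box
- lamp_toggle (a joint): angle of the lamp box's bare toggle (rad), same shape and place on its box as the siren toggle; must stay where it is
- nozzle: brass hose nozzle standing upright, 68 mm across the foot, 170 mm high, loose; origin: centre of its underside
- torch: black torch standing on its 60 mm wide lamp head, 165 mm high, loose; origin: centre of its underside
- radio: black hand radio lying on its back, 55 (x) x 120 (y) x 34 mm, with a 90 mm aerial on from its +y end, loose; origin: centre of its underside
Not all that is in view belongs to the job. Leave any blue or turquoise look-alike of the torch alone.

How it is judged (in metres and radians):
On the way, in this order (a step that is already met when the one before it is completed fails the run):
1. the guard is swung open with the toggle still off (value of joint guard above 1.3 rad and value of joint toggle below 0.4 rad), for 0.2 s.
2. the toggle is pushed over to its far side with the guard open (value of joint toggle above 0.7 rad and value of joint guard above 0.8 rad), for 0.1 s.
At the end, for the whole second after the job is handed in: the guard is shut (within 0.06 rad), the siren toggle leans to its far side (0.7 rad or more of 0.9), the nozzle, torch and radio are within 30 mm of where they were, nozzle and torch upright (value of joint guard below 0.06 rad and value of joint toggle above 0.7 rad and distance of each of nozzle, torch, radio from where it was at the start of the episode below 0.03 m and angle between each of nozzle, torch's own z axis and vertical below 0.3 rad); the robot touches nothing.
It fails at once if the lamp box's bare toggle is touched with more than 0.5 N (contact force between lamp_toggle and anything else above 0.5 N).
It fails at once if the nozzle, torch or radio is shifted or lifted by more than 30 mm (distance of any of nozzle, torch, radio from where it was at the start of the episode above 0.03 m).
It also fails if it takes over 58 s, if anything falls off the work surface, if the arm or the gripper's body presses on something with over 40 N, if the wrist force passes 120 N, or if a joint passes its speed limit or range.

## Working session

There is one attempt and no reset: what is moved stays moved. The work goes in short steps, Python scripts to look and compute and a shell command to move; the robot and the scene stay as the last step left them, time stands still between calls to the robot, and variables do not carry over. Pictures are saved under pics/ and viewed, about 8 in all and at most 12, crops included, and the job is handed in when it is done.

```bash
mkdir -p pics; ls; python3 - <<'E'
from bench import r, optics
import cv2, numpy as np
s=r.sense(); print(s['time'],s['tool_pos'],s['tcp_rot'],s['ft_force'],s['finger_gap'])
for c in ("scene","top"):
    im,d=optics.snapshot(c); cv2.imwrite(f"pics/{c}0.png",im); np.save(f"pics/{c}0.npy",d)
    p=optics.camera_params(c); print(c,{k:np.round(np.array(v),3).tolist() for k,v in p.items() if k in("camera_matrix","eye","orientation")})
    for q in ("siren_box","guard_lip","guard_hinge","toggle_tip","lamp_box","nozzle","torch","radio"):
        try: print(q,[(np.round(x['at']).tolist(),round(x['score'],2)) for x in optics.search_frame(c,q)])
        except Exception as e: print(q,e)
E
```

```text
pics
0.0 [ 258.5316185  -540.82685897  230.20862203] [-1.79993125e+02  1.06809280e-01 -6.44587357e+01] [ 0.80098767  0.90280294 -0.29191107] 85.36076285946342
scene {'camera_matrix': [[618.033, 0.0, 320.831], [0.0, 618.033, 230.494], [0.0, 0.0, 1.0]], 'eye': [1038.901, -643.724, 939.644], 'orientation': [-134.697, -0.813, 36.906]}
siren_box [([598.0, 107.0, 81.0], 0.9)]
guard_lip [([571.0, 127.0, 136.0], 0.58)]
guard_hinge [([594.0, 102.0, 80.0], 0.68)]
toggle_tip [([575.0, 127.0, 138.0], 0.32)]
lamp_box [([571.0, -211.0, 83.0], 0.98)]
nozzle [([539.0, -391.0, 75.0], 0.66)]
torch [([678.0, 316.0, 83.0], 0.92), ([581.0, 327.0, 89.0], 0.74), ([472.0, 246.0, 134.0], 0.57), ([570.0, 437.0, 100.0], 0.55), ([572.0, -207.0, 81.0], 0.29)]
radio [([568.0, 128.0, 137.0], 0.69), ([414.0, -14.0, 30.0], 0.63)]
top {'camera_matrix': [[460.143, 0.0, 319.272], [0.0, 460.143, 242.215], [0.0, 0.0, 1.0]], 'eye': [403.996, 41.241, 1005.221], 'orientation': [-172.318, -0.199, -91.657]}
siren_box [([566.0, 127.0, 141.0], 0.66)]
guard_lip [([566.0, 141.0, 132.0], 0.58)]
guard_hinge [([572.0, 124.0, 142.0], 0.76)]
toggle_tip []
lamp_box [([553.0, -179.0, 78.0], 0.75)]
nozzle [([520.0, -368.0, 84.0], 0.71)]
torch [([668.0, 323.0, 106.0], 0.98), ([564.0, 333.0, 109.0], 0.84), ([551.0, 442.0, 103.0], 0.65), ([462.0, 250.0, 122.0], 0.63)]
radio [([402.0, -5.0, 31.0], 0.76)]
```

View pics/scene0.png

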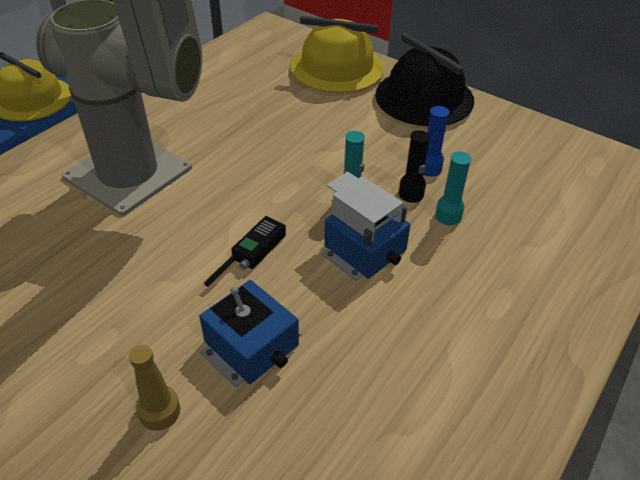

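View pics/top0.png

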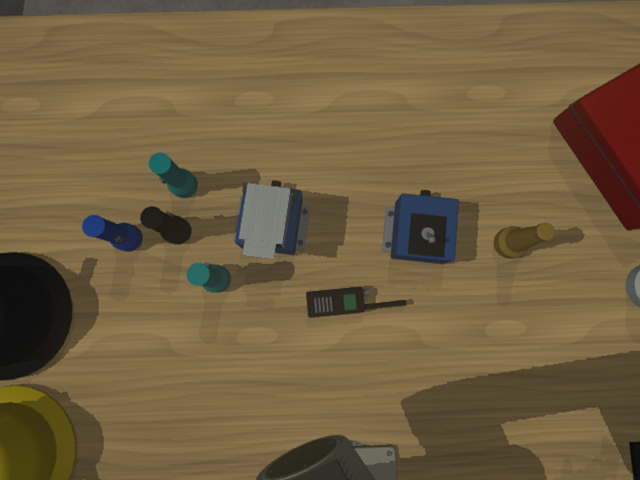

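The siren box carries the hood at scene pixel (367,225) and top pixel (267,218). The lamp box, with its bare toggle, is at scene (250,330) and top (425,228). The only candidates for the siren guard are these two boxes, and just the first has a hood. The black torch is at scene (415,165), with turquoise and blue look-alikes around it. I'll fit the hood from the depth image next.

```bash
cat > h.py <<'E'
import numpy as np, cv2
from scipy.spatial.transform import Rotation as R
from bench import r, optics
def cloud(c,d):
    p=optics.camera_params(c);K=np.array(p['camera_matrix']);v,u=np.mgrid[:480,:640]
    P=np.stack([(u-K[0,2])/K[0,0]*d,(v-K[1,2])/K[1,1]*d,d],-1)
    W=P@R.from_euler('xyz',p['orientation'],degrees=True).as_matrix().T+np.array(p['eye'])
    W[d==0]=np.nan; return W
E
python3 - <<'E'
from h import *
for c in("scene","top"):
    W=cloud(c,np.load(f"pics/{c}0.npy"))
    X,Y,Z=W[...,0],W[...,1],W[...,2]
    print(c,"table z",np.nanmedian(Z[(abs(X-450)<100)&(abs(Y-100)<30)]))
    m=(X>430)&(X<680)&(Y>40)&(Y<220)&(Z>125)&(Z<150)&((X>500)|(Y<190))
    n,lab,st,_=cv2.connectedComponentsWithStats(m.astype(np.uint8)); k=1+np.argmax(st[1:,4]); m=lab==k
    P=W[m]; print(len(P),"z",np.percentile(P[:,2],[5,50,95]).round(1))
    b=cv2.minAreaRect(P[:,:2].astype(np.float32)); print(b, cv2.boxPoints(b).round(1).tolist())
    b2=(X>480)&(X<680)&(Y>40)&(Y<220)&(Z>70)&(Z<84)
    b=cv2.minAreaRect(W[b2][:,:2].astype(np.float32)); print("boxtop",b)
    l=(X>470)&(X<680)&(Y>-280)&(Y<-100)&(Z>75)&(Z<84); b=cv2.minAreaRect(W[l][:,:2].astype(np.float32)); print("lamp",b, len(W[l]))
    for nm,(x0,y0) in dict(torqA=(465,248),black=(570,330),torqB=(672,320),nozzle=(530,-380)).items():
        t=(np.hypot(X-x0,Y-y0)<50)&(Z>20)&(Z<220); 
        print(nm,np.nanmedian(W[t],0).round(0), np.nanmax(Z[t]).round(0), np.nanmedian(W[t&(Z>np.nanmax(Z[t])-8)],0).round(0))
    im=cv2.imread(f"pics/{c}0.png")
im=cv2.imread("pics/scene0.png")[160:300,290:450]; im2=cv2.imread("pics/top0.png")[165:275,215:325]
cv2.imwrite("pics/crop1.png",np.hstack([cv2.resize(im,(460,400),interpolation=3),cv2.resize(im2,(340,400),interpolation=3)]))
E
```

```text
scene table z 2.5748390552572005
2143 z [131.6 137.7 140.4]
((563.4239501953125, 139.08181762695312), (89.14031982421875, 143.5859832763672), 81.83723449707031) [[486.0, 105.19999694824219], [628.2000122070312, 84.80000305175781], [640.7999877929688, 173.0], [498.70001220703125, 193.39999389648438]]
boxtop ((584.3397827148438, 136.04000854492188), (122.4925537109375, 132.70095825195312), 81.05708312988281)
lamp ((554.3198852539062, -188.4567413330078), (120.69869995117188, 132.41497802734375), 81.9055404663086) 4014
torqA [472. 247. 132.] 168.0 [464. 257. 165.]
black [579. 330.  98.] 170.0 [572. 343. 165.]
torqB [681. 316.  97.] 169.0 [675. 329. 165.]
nozzle [ 538. -390.   86.] 173.0 [ 526. -384.  169.]
top table z 0.09407302517496419
2986 z [134.8 137.4 139.9]
((565.5038452148438, 140.53424072265625), (84.49217224121094, 140.36532592773438), 80.85895538330078) [[489.5, 110.0], [628.0999755859375, 87.69999694824219], [641.5, 171.10000610351562], [502.8999938964844, 193.39999389648438]]
boxtop ((585.2925415039062, 137.374267578125), (120.20124053955078, 130.66812133789062), 80.74908447265625)
lamp ((554.9168701171875, -187.71075439453125), (120.52857971191406, 130.3036346435547), 82.17729187011719) 3521
torqA [463. 248. 132.] 169.0 [465. 258. 164.]
black [567. 334. 116.] 168.0 [573. 345. 164.]
torqB [667. 322. 114.] 169.0 [676. 332. 165.]
nozzle [ 521. -369.   91.] 175.0 [ 525. -382.  169.]
```

View pics/crop1.png

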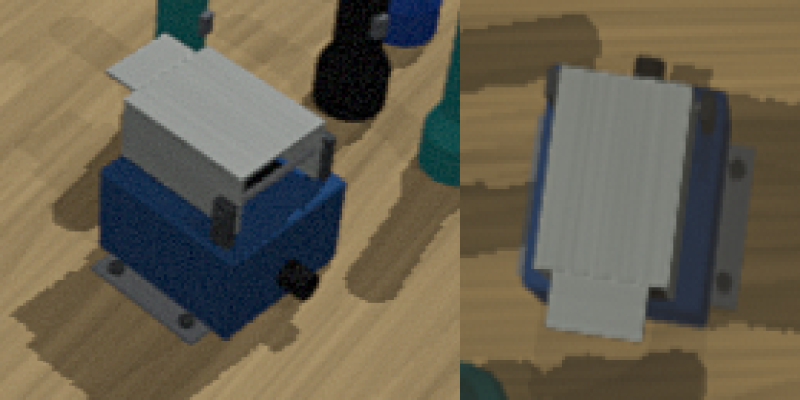

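The close crop confirms it: the hooded box with two hinge posts and a lip on its left (front) side. The guard and box fits agree on origin (585,137) and yaw −9°. That puts the hinge at (630,130,110) and the lip edge at (496,151,134).

Rows only shift the tool and turn it about its own z, so it stays pointing down. I'll take the 60 mm lip by its side edges and carry it along its arc.

```bash
python3 -m pendant '[[1,0,0,-5,8.5],[1,0,0,0,8.5],[1,0,0,0,8.5],[1,0,0,0,8.5],[1,-15,-3,0,0.5],[1,-45,-9,0,0],[1,-45,-9,0,0],[1,-45,-9,0,0],[1,-45,-9,0,0],[1,-45,-9,0,0]]' 20; python3 -m pendant '[[1,-45,-9,0,0],[1,-45,-9,0,0],[1,-45,-9,0,0],[1,-45,-9,0,0],[1,-45,-9,0,0],[1,-45,-9,0,0],[1,-45,-9,0,0],[1,-45,-9,0,0],[1,-45,-9,0,0],[1,0,0,0,0]]'; python3 - <<'E'
from h import *
s=r.sense();p=np.array(s['tool_pos']);M=R.from_euler('xyz',s['tcp_rot'],degrees=True).as_matrix()
print(s['joint_pos'],s['tcp_rot'],"to grip target (tool axes)",(M.T@(np.array([511,149,120])-p)).round(1))
E
```

```text
time: 1.9
tool_pos: [343.7, -310.1, 236.4]
tcp_rot: [-180.0, -0.0, -99.0]
ft_force: [0.8, 0.7, 0.0]
finger_gap: 85.3
time: 2.9
tool_pos: [487.2, 80.6, 236.2]
tcp_rot: [-180.0, 0.1, -98.7]
ft_force: [-0.7, -0.4, 0.2]
finger_gap: 85.5
[  3.36191182  -9.35076523 101.39099187   0.10674643  87.93316782
 102.01327875] [-1.79996185e+02  1.09879322e-01 -9.86551883e+01] to grip target (tool axes) [-71.  -13.3 116.4]
```

```bash
python3 -m pendant '[[1,-36,-7,0,0.3],[1,-35,-6,20,0],[1,0,0,26,0],[1,0,0,0,0]]'; python3 - <<'E'
from h import *
p=optics.camera_params("wrist");print({k:np.round(np.array(v),2).tolist() for k,v in p.items() if k in("camera_matrix","eye","orientation")})
im,d=optics.snapshot("wrist"); np.save("pics/w1.npy",d); cv2.imwrite("pics/w1.png",im)
im,d=optics.snapshot("scene"); cv2.imwrite("pics/s1.png",cv2.resize(im[120:300,240:480],(800,600)))
s=r.sense();print(s['tool_pos'],s['tcp_rot'])
E
```

```text
time: 3.3
tool_pos: [508.1, 143.6, 186.3]
tcp_rot: [179.6, -0.2, -99.2]
ft_force: [-1.6, -0.6, -1.5]
finger_gap: 85.4
{'camera_matrix': [[371.65, 0.0, 315.42], [0.0, 371.65, 241.12], [0.0, 0.0, 1.0]], 'eye': [580.62, 131.95, 328.87], 'orientation': [163.08, -0.15, -99.21]}
[510.02969535 143.04844439 190.23091325] [ 1.79922680e+02 -4.69908491e-02 -9.92804369e+01]
```

View pics/w1.png

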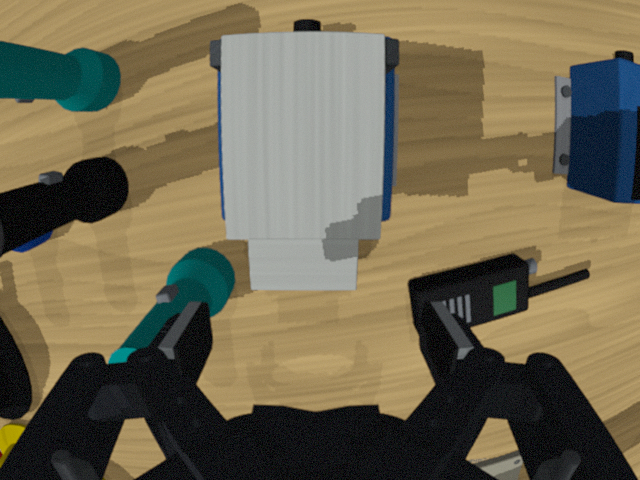

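The wrist picture shows the lip's front edge from (251,289) to (357,290), the hood, and the open fingers just in front of it. I'll project those pixels.

```bash
cat >> h.py <<'E'
def fish(px,z,eye,ori,K=(371.65,315.42,241.12)):
    d=np.array(px,float)-K[1:];rr=np.hypot(*d);t=rr/K[0]
    v=np.r_[d/rr*np.sin(t),np.cos(t)];v=R.from_euler('xyz',ori,degrees=True).apply(v)
    eye=np.array(eye);return eye+v*(z-eye[2])/v[2]
E
python3 - <<'E'
from h import *
e=[580.62,131.95,328.87];o=[163.08,-.15,-99.21]
for n,px in dict(lipL=(251,289.5),lipR=(357,290),shL=(249,239),shR=(359,239),hoodBL=(222,36),hoodBR=(385,36)).items():
    print(n,fish(px,138,e,o).round(1))
s=r.sense();p=np.array(s['tool_pos']);M=R.from_euler('xyz',s['tcp_rot'],degrees=True).as_matrix()
print(p, (M.T@(np.array([511,149,120])-p)).round(1))
E
```

```text
lipL [500.8 181.5 138. ]
lipR [490.9 122.2 138. ]
shL [530.2 176.  138. ]
shR [520.6 117.4 138. ]
hoodBL [639.9 170.5 138. ]
hoodBR [625.6  88.2 138. ]
[510.02969535 143.04844439 190.23091325] [-6.1 -0.1 70.2]
```

Lip midpoint (510.6,149.3), 60 x 30 mm: agrees with the target. I'll go down and close on its sides.

```bash
python3 -m pendant '[[1,-6,0,0,0],[1,0,0,35,0],[1,0,0,35,0],[1,0,0,0,0],[0.6,0,0,0,0],[0.6,0,0,0,0],[0.6,0,0,0,0],[0.6,0,0,0,0]]' 20; python3 -m pendant '[[0.5,0,0,0,0],[0.5,0,0,0,0],[0.5,0,0,0,0]]' 20; python3 - <<'E'
from h import *
im,d=optics.snapshot("wrist"); cv2.imwrite("pics/w2.png",im)
E
```

```text
time: 4.2
tool_pos: [513.3, 149.8, 123.3]
tcp_rot: [-179.8, 0.1, -99.3]
ft_force: [-2.2, -1.8, 7.8]
finger_gap: 59.2
time: 4.5
tool_pos: [513.2, 149.8, 123.4]
tcp_rot: [-179.8, 0.1, -99.3]
ft_force: [-3.6, -2.2, 8.5]
finger_gap: 59.3
```

View pics/w2.png

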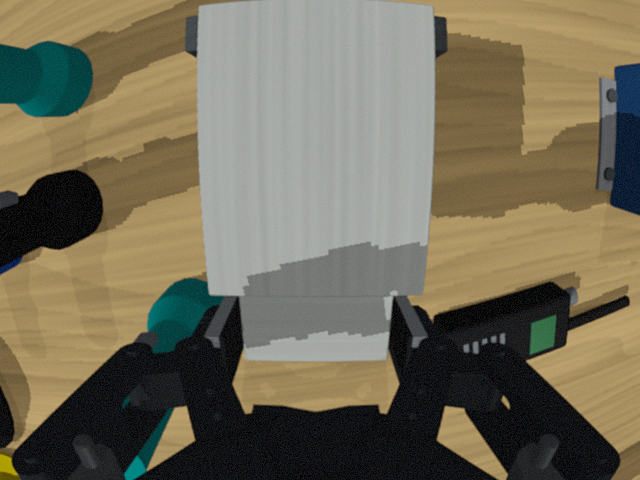

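Gripped on the lip at 59 mm, but the pads sit very close to the hood's shoulder, with 8 N up on the tool. I'll regrip a few mm further forward and a little higher, so the pad corners clear the shoulder as the lip turns.

```bash
python3 -m pendant '[[0.85,0,0,0,0],[0.85,0,0,0,0],[0.85,0,4,-3,0],[0.85,0,0,0,0],[0.85,0,0,0,0]]'; python3 -m pendant '[[0.5,0,0,0,0],[0.5,0,0,0,0],[0.5,0,0,0,0],[0.5,0,0,0,0]]' 20; python3 - <<'E'
from h import *
s=r.sense();p=np.array(s['tool_pos']);ex=np.array([.987,-.159,0]);ey=np.array([.159,.987,0]);q=p-[629.7,130.3,110];print(q@ex,q@ey,q[2])
r0=-(q@ex)
a0=np.arctan2(26,r0);rad=np.hypot(26,r0)
P=[np.array([-rad*np.cos(a0+t),rad*np.sin(a0+t)]) for t in np.radians(np.arange(0,91,10))]
print(r0,rad);print(np.diff(P,axis=0).round(1))
E
```

```text
time: 5.05
tool_pos: [507.5, 150.5, 123.4]
tcp_rot: [-180.0, 0.0, -99.3]
ft_force: [0.2, 0.1, 0.1]
finger_gap: 72.8
time: 5.45
tool_pos: [507.5, 150.6, 123.5]
tcp_rot: [180.0, 0.0, -99.3]
ft_force: [-1.7, 1.9, 3.5]
finger_gap: 59.1
-123.81415502908771 0.6187796843752444 13.479772013902888
123.81415502908771 126.51460384306219
[[ 6.4 21.1]
 [10.  19.7]
 [13.2 17.6]
 [16.1 15.1]
 [18.5 12.1]
 [20.3  8.7]
 [21.5  5. ]
 [22.   1.2]
 [21.9 -2.6]]
```

```bash
python3 -m pendant '[[0.5,0,-2.7,-10.8,0],[0.5,0,-3.7,-10.3,0],[0.5,0,-4.6,-10.1,0],[0.5,0,-5.4,-9.6,0],[0.5,0,-6.2,-9.1,0],[0.5,0,-7,-8.5,0],[0.5,0,0,0,0]]'; python3 -c "
from h import *
im,d=optics.snapshot('scene'); cv2.imwrite('pics/s2.png',cv2.resize(im[100:300,220:480],(780,600)))"
```

```text
time: 6.15
tool_pos: [538.3, 145.5, 183.4]
tcp_rot: [-179.9, 0.0, -99.3]
ft_force: [1.3, 4.1, -2.1]
finger_gap: 59.0
```

View pics/s2.png

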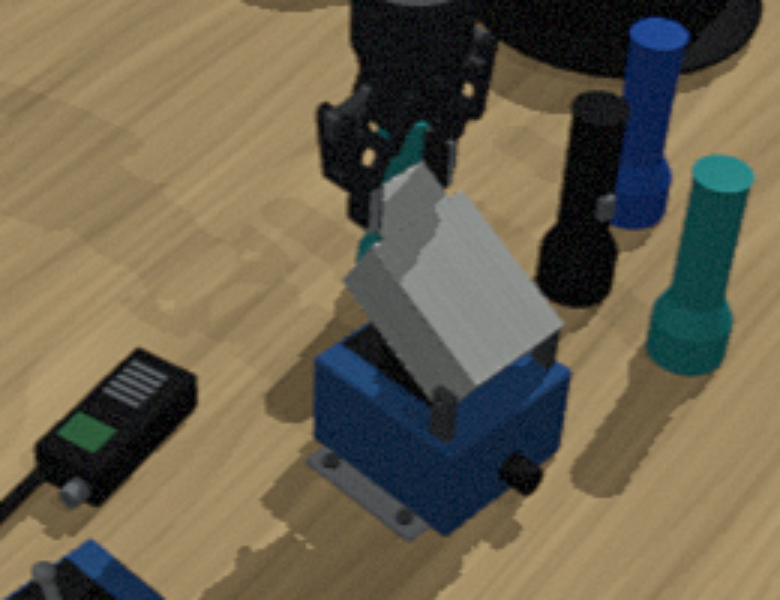

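The lip is held and the guard is raised about 30°. I'll carry on along the arc.

```bash
python3 -m pendant '[[0.5,0,-7.7,-8,0],[0.5,0,-8.4,-7.1,0],[0.5,0,-9,-6.5,0],[0.5,0,-9.5,-5.6,0],[0.5,0,-10,-4.8,0],[0.5,0,-10.3,-3.9,0],[0.5,0,0,0,0]]'; python3 -m pendant '[[0.5,0,-10.6,-3,0],[0.5,0,-10.8,-2,0],[0.5,0,-11,-1,0],[0.5,0,-11,0,0],[0.5,0,-11,1,0],[0.5,0,-11,1.6,0],[0.5,0,0,0,0]]'
```

```text
time: 6.9
tool_pos: [592.0, 136.7, 218.2]
tcp_rot: [-180.0, 0.0, -99.3]
ft_force: [-0.4, 4.3, 1.0]
finger_gap: 58.7
time: 7.6
tool_pos: [656.9, 126.1, 222.3]
tcp_rot: [-179.9, 0.0, -99.3]
ft_force: [0.6, 3.3, 4.5]
finger_gap: 59.0
```

```bash
python3 -m pendant '[[1,0,0,0,0],[1,0,0,0,0],[1,0,0,0,0],[1,0,0,0,0],[1,0,0,-25,0],[1,0,0,-25,0],[0,0,35,0,0],[0,0,45,0,0],[0,0,45,0,0],[0,0,0,0,0]]'; python3 -c "
from h import *
im,d=optics.snapshot('scene'); cv2.imwrite('pics/s3.png',cv2.resize(im[100:300,220:480],(780,600)))
e=optics.camera_params('wrist');print(e['eye'],e['orientation'])
im,d=optics.snapshot('wrist'); cv2.imwrite('pics/w3.png',im)
s=r.sense();q=np.array(s['tool_pos'])-[585.2,137.3,0];print(q@[.987,-.159,0],q@[.159,.987,0],q[2],s['finger_gap'])
for c in('wrist','scene'):print(optics.search_frame(c,'toggle_tip'))"
```

```text
time: 8.6
tool_pos: [526.6, 147.0, 269.4]
tcp_rot: [179.7, -0.1, -99.2]
ft_force: [-0.3, 0.3, -0.1]
finger_gap: 28.0
[601.16322256 134.85995814 413.53178795] [ 1.63387805e+02 -3.05628728e-02 -9.92085243e+01]
-54.65782557427804 0.4863413765555098 271.2957320893304 12.216990455879046
[{'at': [556.8, 145.0, 123.8], 'score': 0.95}]
[{'at': [559.0, 134.0, 105.7], 'score': 0.4}]
```

View pics/s3.png

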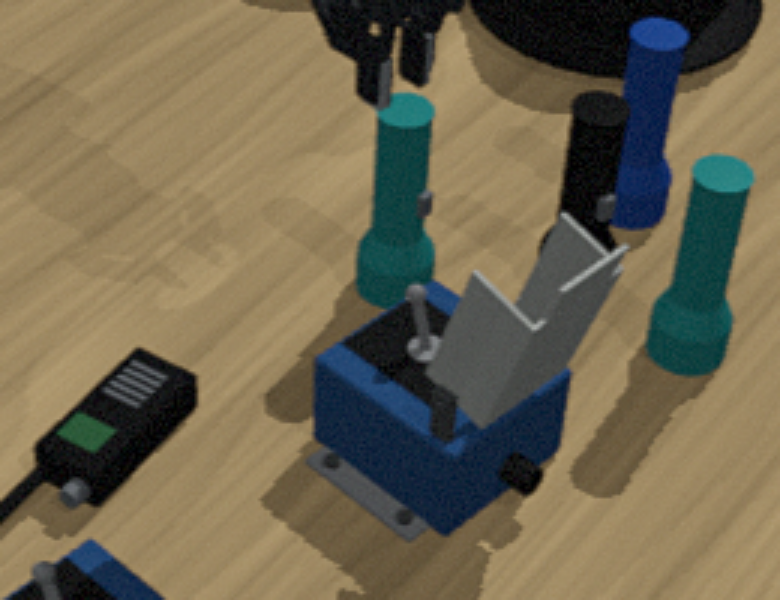

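View pics/w3.png

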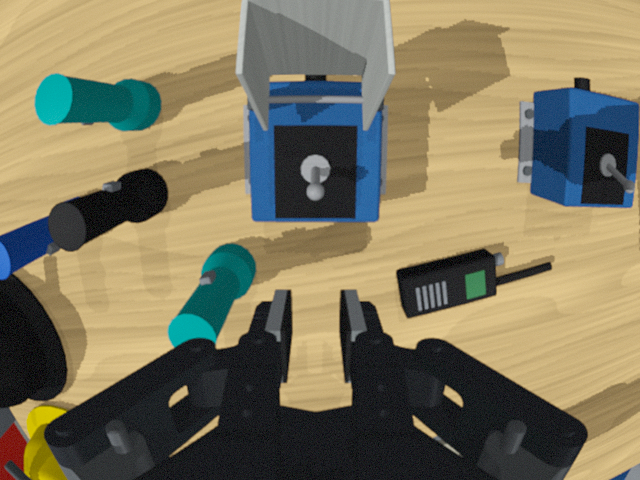

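The guard stands open and the siren toggle leans to the front, its ball at wrist pixel (315,190). The lamp toggle is untouched. Next I go down in front of the toggle with the fingers shut.

```bash
python3 -m pendant '[[0,0,12,0,0],[0,0,0,40,0],[0,0,0,40,0],[0,0,0,40,0],[0,0,0,39,0],[0,0,0,0,0]]'; python3 -m pendant '[[0,0,-8,0,0],[0,0,-8,0,0],[0,0,-8,0,0],[0,0,-8,0,0],[0,0,-7,0,0],[0,0,-5,0,0],[0,0,-5,0,0],[0,0,0,0,0]]'; python3 -c "
from h import *
s=r.sense();q=np.array(s['tool_pos'])-[585.2,137.3,0];print(q@[.987,-.159,0],q@[.159,.987,0],q[2],s['ft_force'])"
```

```text
time: 9.4
tool_pos: [515.9, 147.3, 105.7]
tcp_rot: [179.4, -0.2, -99.3]
ft_force: [-1.6, 0.8, -0.6]
finger_gap: 0.1
time: 10.2
tool_pos: [569.1, 140.2, 111.8]
tcp_rot: [180.0, -0.0, -99.3]
ft_force: [0.1, 1.0, 0.2]
finger_gap: 0.6
-16.361310703822337 0.3159740686386452 111.83690185343954 [0.13292098 0.96979027 0.24352197]
```

```bash
python3 -m pendant '[[0,0,-2,0,0],[0,0,-1,0,0],[0,0,0,0,0]]'; python3 -m pendant '[[0,0,-2,0,0],[0,0,0,0,0]]'; python3 -m pendant '[[0,0,-2,0,0],[0,0,0,0,0],[0,0,0,0,0]]'
```

```text
time: 10.5
tool_pos: [571.4, 139.9, 111.8]
tcp_rot: [180.0, -0.0, -99.3]
ft_force: [-0.9, 0.1, -0.3]
finger_gap: -0.0
time: 10.7
tool_pos: [571.9, 139.9, 111.6]
tcp_rot: [179.8, -0.0, -99.2]
ft_force: [-9.7, 1.0, 3.8]
finger_gap: 0.2
time: 11.0
tool_pos: [572.3, 139.8, 111.4]
tcp_rot: [179.6, -0.1, -99.2]
ft_force: [-17.1, 2.2, 9.9]
finger_gap: -0.1
```

At the stop: the force rises to 17 N with no further motion. Now back off, rise, and look.

```bash
python3 -m pendant '[[0,0,20,0,0],[0,0,15,-5,0],[0,0,0,-40,0],[0,0,0,-40,0],[0,0,0,-45,0],[0,0,0,-30,0],[0,0,0,0,0]]'; python3 -c "
from h import *
im,d=optics.snapshot('wrist'); cv2.imwrite('pics/w4.png',im)
s=r.sense();q=np.array(s['tool_pos'])-[629.7,130.3,0];print(q@[.987,-.159,0],q@[.159,.987,0],q[2])"
```

```text
time: 11.7
tool_pos: [543.9, 145.4, 278.9]
tcp_rot: [-179.4, 0.2, -99.3]
ft_force: [1.1, 0.6, 0.0]
finger_gap: 0.1
-88.14432140610677 0.8716319651549185 275.6513887922986
```

View pics/w4.png

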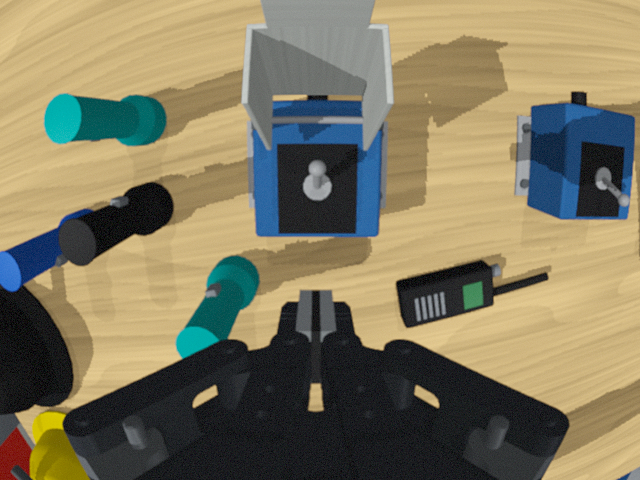

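The toggle now leans to the hinge side (ball at (317,168) beyond its pivot at (317,186)), and the guard is still open. Next: over the guard, down behind it, and push it forward.

```bash
python3 -m pendant '[[0,0,-40,0,0],[0,0,-40,0,0],[0,0,-40,0,0],[0,0,-40,0,0],[0,0,-34,0,0],[0,0,0,0,0],[0,0,0,40,0],[0,0,0,38,0],[0,0,0,0,0]]'; python3 -c "
from h import *
s=r.sense();q=np.array(s['tool_pos'])-[629.7,130.3,0];print(q@[.987,-.159,0],q@[.159,.987,0],q[2])"
```

```text
time: 12.65
tool_pos: [727.6, 113.4, 184.3]
tcp_rot: [179.2, -0.2, -99.3]
ft_force: [-1.0, -0.8, -1.5]
finger_gap: -0.0
99.32148290344747 -1.0788054726794432 184.3400439114402
```

```bash
python3 -m pendant '[[0,0,15,0,0],[0,0,15,0,0],[0,0,12,0,0],[0,0,12,0,0],[0,0,12,0,0],[0,0,10,0,0],[0,0,10,0,0],[0,0,10,0,0],[0,0,10,0,0],[0,0,8,0,0]]'; python3 -m pendant '[[0,0,0,-10,0],[0,0,0,-40,0],[0,0,0,-40,0],[0,0,0,0,0],[0,0,0,0,0],[0,0,0,0,0]]'; python3 -c "
from h import *
im,d=optics.snapshot('scene'); cv2.imwrite('pics/s5.png',cv2.resize(im[100:300,220:480],(780,600)))
W=cloud('scene',d);X,Y,Z=W[...,0],W[...,1],W[...,2];q=W-[585.2,137.3,0];bx=q@[.987,-.159,0];by=q@[.159,.987,0]
for a in (-80,-60,-30,0,30): print(a,np.nanmedian(Z[(abs(bx-a)<8)&(abs(by)<25)&(Z>100)&(Z<180)]))
for n in('nozzle','torch','radio'):print(n,[np.round(o['at']).tolist() for o in optics.search_frame('scene',n)])"
```

```text
time: 13.65
tool_pos: [618.7, 132.2, 193.8]
tcp_rot: [179.9, -0.0, -99.2]
ft_force: [0.0, 0.3, -0.2]
finger_gap: 0.0
time: 14.25
tool_pos: [619.6, 131.9, 282.9]
tcp_rot: [179.9, -0.0, -99.3]
ft_force: [-0.6, -0.1, -0.5]
finger_gap: -0.7
-80 138.21013506282162
-60 137.88250396901867
-30 138.03012743939564
0 138.0343137453068
30 137.98958017454368
nozzle [[540.0, -390.0, 75.0]]
torch [[680.0, 317.0, 85.0], [569.0, 437.0, 95.0], [582.0, 324.0, 89.0], [472.0, 244.0, 133.0]]
radio [[414.0, -16.0, 34.0]]
```

View pics/s5.png

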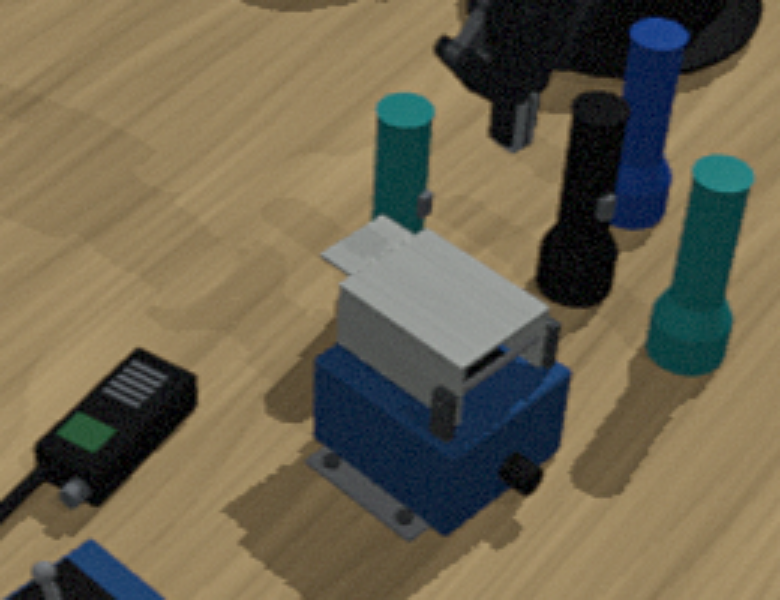

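The guard is shut, with its top flat at 138 mm along its whole length. The gripper is clear above it and the loose things are where they were.

```bash
python3 -c "
from bench import hand_in; print(hand_in())"
```

```text
the job is handed in; nothing more can be done
None
```

The siren is armed and the job was handed in at about 14 s of the 58 s allowed; hand-in gives no verdict.

- **Opening the guard:** The tool could only point straight down, so no fingertip could get under the lip. I gripped the lip by its side edges instead and carried it round to about 90°. I regripped once at the start because the pads sat too close to the hood's shoulder. Once released, the guard fell open by itself.
- **Toggle:** I pushed it with the shut fingers until it reached its stop, where the force rose to about 17 N with almost no further motion. The wrist picture then showed it leaning towards the hinge, with the guard still open.
- **Closing the guard:** I pushed it forward from behind and it dropped shut.

**Last checks:**
- The guard's top is level at 138 mm along its length, so it is fully shut.
- The network found the nozzle, torch and radio within about 5 mm of their starting positions, and the torch and its look-alikes still stand.
- The arm never came near the lamp box, and its toggle looked unmoved in the pictures.
- The gripper was clear in the air, with no significant force on it.
- With the guard shut I could not see the siren toggle again. Its on position rests on the picture taken just before closing.

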